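# Fold down the organiser's leaf and stand the mug on it

### The job

The blue organiser's hinged front leaf is stiff and standing ajar: fold it down until it is level, so that it makes a little side shelf. Then gently stand the grey mug with the handle upright on the leaf, its whole foot on it, leaving the leaf level and everything else where it is.

Things in the scene. Friction and masses are not known exactly. Their poses are not given: they have to be found in the camera images.
- organiser: Blue plastic two-tier organiser, fixed to the shelf top: 160 mm deep (x), 220 mm wide (y), 220 mm high, plus an 8 mm rim on its roof. Origin at the centre of its underside; its front faces its own -x (roughly to the robot's right), z up. The lower tier has a scoop that reaches 45 mm beyond the front, up to 50 mm high. The upper tier is an open-fronted bay from 82 to 215 mm height behind the leaf.
- leaf_hinge (a point): Middle of the leaf's hinge line, on the organiser's front plane at 85 mm height (organiser frame: x -80 mm, y 0, z 85 mm); axes as the organiser's. The hinge line runs along y; the leaf folds out to -x.
- leaf (a joint): Angle of the leaf about its hinge: 0 upright against the bay, 1.571 level (pointing out from the front), stop at 2.1 (hanging below level). The hinge is stiff (about 0.6 N m of friction, some 6 N at the free edge) and the leaf stays where it is left. It starts ajar, between 0.45 and 0.95.
- leaf_mid (a point): Centre of the leaf's inner face, which becomes its upper face when level. The blue leaf is a flat panel 130 mm long from hinge to free edge, 200 mm wide, 8 mm thick; this point is 65 mm from the hinge. Its z points along the leaf from hinge to free edge, y along the hinge, x out of the inner face (straight up when the leaf is level, the face then at 85 mm height).
- mug: Grey ceramic mug, the only vessel with a handle: 68 mm diameter at the rim, 88 mm high, about 0.26 kg. Origin at the centre of its underside, z up; the handle sticks out to +y, to about 65 mm from the axis.
- beaker: Grey ceramic beaker without handle, 68 mm diameter at the rim, 100 mm high; bystander. Origin at the centre of its underside.
- jar: Glass jar with steel lid, 66 mm diameter, 95 mm high; bystander. Origin at the centre of its underside.
- torch: Aluminium torch lying on its side along its x, 125 mm long, 38 mm across the head; bystander. Origin under its middle.
- spanner: Chrome spanner lying flat along its x; bystander.
- screwdriver: Screwdriver lying along its x near the far edge; bystander.
- oil: Black oil bottle, 50 mm diameter, 100 mm high, at the far right; bystander. Origin at the centre of its underside.
Things that resemble listed ones, but are neither listed nor needed, are in the scene too. What is shaped like the mug but orange, red or yellow is not meant.

How it is judged:
By the outcome, as a careful person would: the job done as asked, in the order asked, and still so for the second after the job is handed in, with the robot touching nothing.
It also fails if it takes over 62 s, if anything falls off the work surface, if the arm or the gripper's body presses on something with over 40 N, if the wrist force passes 120 N, or if a joint passes its speed limit or range.

### The arm

A 6-joint arm with a two-finger parallel gripper is mounted at the origin on the work surface. World frame = base frame: x ahead of the robot, y to its left, z up, the work surface at z = 0. Lengths are in mm, angles in rad, forces in N, time in s.
With the tool pointing down it reaches from about 400 to 925 mm from the base axis. Payload 12.5 kg.
Tool frame: the origin (TCP) lies midway between the tips of the shut fingers; the grasp point (between the pads) lies 19 mm behind it; z points along the fingers, y is the line along which they close (so a half turn about z gives the same grasp; the last joint's range is limited). The gripper opens to 95 mm and grips with 3 to 60 N. Pads are 20 mm wide; open, the fingers measure 119 mm over their backs; the gripper's body (75 mm by 180 mm) begins 59 mm behind the grasp point.
Start: joints at [-1.379, 0.491, 1.559, -0, 1.092, -0.106], TCP at [183.409, -597.501, 214.661] pointing down, gripper open.
Joint ranges: [-3.1, 3.1], [-0.84, 2.19], [0.05, 2.79], [-1.13, 4.28], [0.06, 2.93], [-2.69, 2.69]. Speed limits (rad/s): [2.22, 2.22, 2.79, 3.14, 3.14, 3.14].

### API

Orientations are given as [roll, pitch, yaw] about the fixed x, y, z axes, in that order (R = Rz(yaw) Ry(pitch) Rx(roll)).
In Python, from cell import env gives the robot as it stands.
- The arm moves only by the tool carry_out, never from a script. Its argument "series" is a list of rows, each a list of 4 numbers: the shift along the world's x, y, z normalised to -1 to 1, where 1 is 5 cm, then the turn about the world's z normalised to -1 to 1, where 1 is 6 degrees. In form: [[x, y, z, turn], ...]. A call has exactly 5 rows; each row shifts and turns the commanded pose from where the row before left it; what a row does not reach is not made up. A row lasts 1/10 s, in which the tool goes at most 50 mm and 8.59 degrees, less where a joint would pass 70% of its speed; a pose out of reach is approached as far as the arm can. A call with a number of a shift or a turn outside -1 to 1 is refused whole. A call with a gripper value outside its range is refused whole. "fingers" is the closure, from -1 (fully open) to 1 (shut), set as the call begins (left out, the last holds). The fingers move at their own pace and stop on an object; the grip force is fixed at half the most. Time passes only in rows, so rows that do not move let the fingers close, or fill a call up. It gives the time, the measured TCP pose, the force, the opening and the grip force at its end, in the units of the state.
- env.state(): the state, without advancing time (a new reading comes with each control period).
- env.read_camera(name): name is "side" or "top"; returns the picture (384x512x3 uint8, red, green, blue); there is no depth.
- env.calibration(name): a dict with "K" (3x3 intrinsics, pixels), "pose" (4x4, takes a point from camera to world coordinates). Camera axes: x right, y down, z forward; pixel columns grow to the right and rows downward; lengths in mm; the calibration is good to about 2 mm. A picture is of the moment at which its call begins. calibration takes no time and is no camera call.
- env.job_done(): hands the job in; it is judged then, once.
Trained networks look in the newest picture that a camera, given by its name, has taken for a name from the list of things; names that differ only in an ending like _2 or _b are one class to them, and where a whole thing is asked for, a point or a joint stands for the part that bears it (a point fixed in the world has none). Each returns a list of dicts, best first, with "conf" (0 to 1); they miss things now and then, are a little off and sometimes report something else, mostly with a low value. They report only what shows in the picture. A call takes as long as a camera call. They do not tell look-alikes from the thing itself.
- env.look_for(camera, label): "position" ([row, column] as shares, 0 to 1, of the picture: columns of its width, rows of its height, amid what is visible of it).
The state is a dict: "t": time; "joints": joint angles; "qvel": joint speeds; "tau": joint torques, N m; "eef_pos": TCP position; "tcp_rot": TCP orientation; "ft_force": force on the tool from outside, world axes, zero at the start; "moment": the same for the moment, N m; "opening": opening from 0.0 (shut) to 1.0 (fully open); "grip_force": force on a finger pad.
Only numpy, scipy, OpenCV 4.12 (cv2) and the standard library are available. Lean on these libraries where they do the work, as an engineer would, in place of code of your own. Each camera call takes 0.05 s, during which the arm holds its last target. There are 200 camera calls.

## Working session

There is one attempt and no reset: what is moved stays moved. The work goes in short steps, Python scripts to look and compute and a tool call to move; the robot and the scene stay as the last step left them, time stands still between calls to the robot, and variables do not carry over. Pictures are saved under pics/ and viewed, at most 10 in all, crops included, and the job is handed in when it is done.

Besides the shell and the picture viewer there is one more tool, called after "Call:" as name([rows], argument=value, ...), one row to a line, values as JSON. carry_out: Moves the arm, as the interface text tells. Its arguments: {"type":"object","properties":{"series":{"type":"array","items":{"type":"array","items":{"type":"number","minimum":-1,"maximum":1}}},"fingers":{"type":"number"}},"required":["series"]}

```bash
mkdir -p pics; cat > h.py <<'E'
from cell import env
import numpy as np, cv2
def snap(n,f=None):
    im=env.read_camera(n)
    if f: cv2.imwrite('pics/'+f,cv2.cvtColor(im,cv2.COLOR_RGB2BGR))
    return im
def proj(n,P):
    c=env.calibration(n);T=np.linalg.inv(np.array(c['pose']));P=np.atleast_2d(P)
    q=(P@T[:3,:3].T+T[:3,3])@np.array(c['K']).T
    return q[:,:2]/q[:,2:]
def ray(n,uv):
    c=env.calibration(n);T=np.array(c['pose'])
    d=T[:3,:3]@np.linalg.inv(c['K'])@np.array([uv[0],uv[1],1.]);return T[:3,3],d/np.linalg.norm(d)
def atz(n,uv,z):
    o,d=ray(n,uv);return o+d*(z-o[2])/d[2]
def tri(uv1,uv2):
    a,d=ray('top',uv1);b,e=ray('side',uv2)
    s=np.linalg.lstsq(np.c_[d,-e],b-a,rcond=None)[0];p=a+d*s[0];q=b+e*s[1];return (p+q)/2,np.linalg.norm(p-q)
E
python3 - <<'E'
from h import *
np.set_printoptions(precision=1,suppress=True)
for n in('top','side'):
    snap(n,n+'0.png'); print(n,np.array(env.calibration(n)['pose'])[:3,3])
    for l in('organiser','leaf_hinge','leaf_mid','mug','beaker','jar','oil'):
        print(l,[(round(r['conf'],2),np.round([r['position'][1]*512,r['position'][0]*384])) for r in env.look_for(n,l)[:3]])
print(env.state())
E
```

```text
top [ 370.6   -1.7 1300.2]
organiser [(0.84, array([132., 178.]))]
leaf_hinge [(0.86, array([132., 176.])), (0.69, array([292., 112.])), (0.32, array([362., 154.]))]
leaf_mid [(0.85, array([163., 168.]))]
mug [(0.95, array([370., 208.])), (0.86, array([376., 256.])), (0.85, array([329., 193.]))]
beaker [(0.95, array([273., 194.]))]
jar [(0.93, array([302., 134.]))]
oil [(0.58, array([343., 112.]))]
side [ 435.3 -781.4  818.4]
organiser [(0.63, array([259., 119.]))]
leaf_hinge [(0.86, array([258., 115.]))]
leaf_mid [(0.69, array([271., 127.])), (0.68, array([374., 307.]))]
mug [(0.87, array([119., 315.])), (0.83, array([161., 357.])), (0.66, array([231., 338.]))]
beaker [(0.79, array([246., 224.]))]
jar [(0.96, array([326., 253.]))]
oil [(0.76, array([374., 306.]))]
{'t': 0.8, 'joints': array([-1.4,  0.5,  1.6,  0. ,  1.1, -0.1]), 'qvel': array([-0.,  0.,  0.,  0.,  0.,  0.]), 'tau': array([ -0. , -61.2, -25.8,   0.1,   0. ,  -0. ]), 'eef_pos': array([ 183.4, -597.5,  214.7]), 'tcp_rot': array([3.1, 0. , 0.3]), 'ft_force': array([ 0. , -0.5, -0.2]), 'moment': array([ 0., -0.,  0.]), 'grip_force': 0.0, 'opening': 1.0013675514342943}
```

View pics/top0.png

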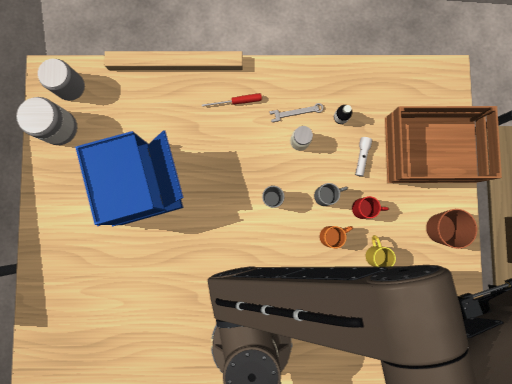

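View pics/side0.png

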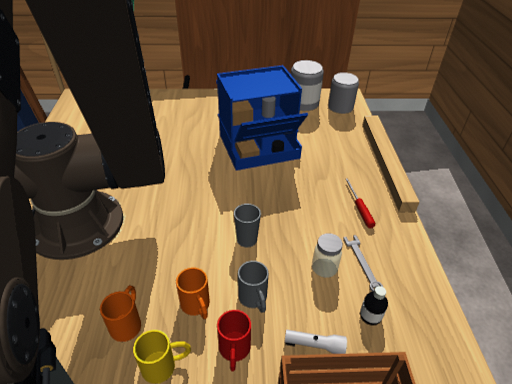

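The mug is at about (328,194) in the top view and (253,284) in the side view. The beaker is at (273,196) and (247,225). The organiser's roof is around (118,178) in the top view, with the leaf ajar to its right. I'll enlarge both regions.

```bash
python3 - <<'E'
import cv2,numpy as np
t=cv2.imread('pics/top0.png');s=cv2.imread('pics/side0.png')
z=lambda im,x,y,w,h,k:cv2.resize(im[y:y+h,x:x+w],None,fx=k,fy=k,interpolation=cv2.INTER_CUBIC)
a=z(t,70,125,120,105,3.3);b=z(s,210,60,100,110,3.6)
c=z(t,255,170,110,50,3.6);d=z(s,225,195,60,120,3.3)
cv=np.zeros((600,800,3),np.uint8)
for im,x,y in((a,0,0),(b,400,0),(c,0,360)):cv[y:y+im.shape[0],x:x+im.shape[1]]=im[:600-y,:800-x]
d=z(s,225,255,60,60,3.3);cv[398:398+198,500:500+198]=d
cv2.imwrite('pics/c1.png',cv)
E
```

```text
(no output)
```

View pics/c1.png

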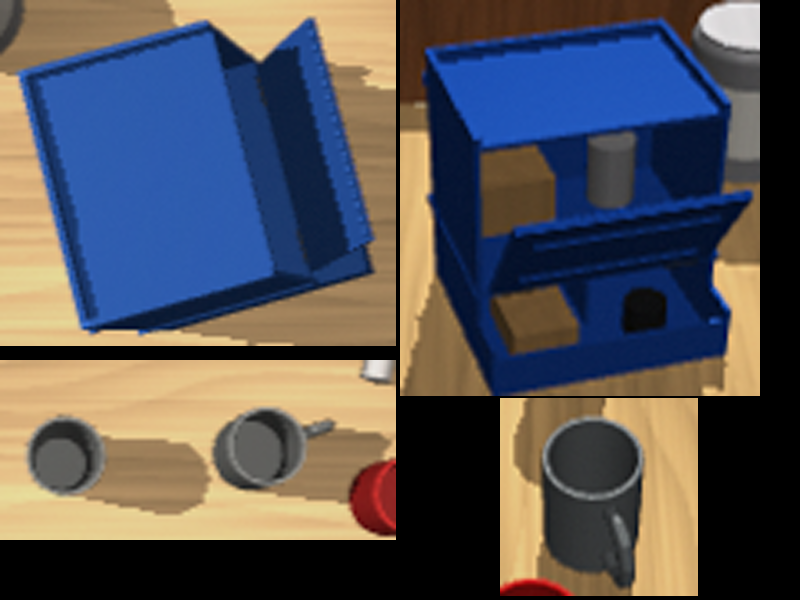

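```bash
cat > fit.py <<'E'
from h import *
from scipy.optimize import least_squares
np.set_printoptions(precision=2,suppress=True)
W=lambda p,P:np.c_[np.array(P)[:,:2]@np.array([[np.cos(p[2]),-np.sin(p[2])],[np.sin(p[2]),np.cos(p[2])]]).T+p[:2],np.array(P)[:,2]]
def leafpts(th,ys=(100,-100)):
    # inner-face free edge and outer
    return [[-80-130*np.sin(th),y,85+130*np.cos(th)] for y in ys]
if __name__=='__main__':
    roof=[[80,110,228],[80,-110,228],[-80,-110,228],[-80,110,228]]
    # find labelling by brute check: front (-x) is image right in top
    top=[(76.1,147.1),(97.3,225),(153.3,208.9),(133.6,131.1)]; side=[(282.8,65),(217.5,73.9),(231.7,100.8),(301.7,88.6)]
    lt=[(163.9,130.5),(182.7,197.7)]; ls=[(307.2,114.2),(241.9,123.9)]
    def f(p):
        R=W(p,roof);L=W(p,leafpts(p[3]))
        return np.r_[(proj('top',R)-top).ravel(),(proj('side',R)-side).ravel(),(proj('top',L)-lt).ravel(),(proj('side',L)-ls).ravel()]
    # yaw such that +y_org is image up(+x world): 
    for y0 in(0,1.57,-1.57,3.14):
        r=least_squares(f,[600,400,y0,.7],loss='soft_l1');print(r.x,r.cost)
    for a,b in(zip(top,side)):print(*tri(a,b))
    for a,b in(zip(lt,ls)):print('leaf',*tri(a,b))
    m,e=tri((329.4,194.2),(253.2,273.2));print('mug rim',m,e); print('handle mid',atz('top',(347.2,188.1),45),atz('top',(347.2,188.1),65))
    print('mug base side?',proj('side',[[m[0],m[1],0]]),proj('top',[[m[0],m[1],0]]))
    print('beaker',atz('top',(273,196.4),100))
    for n,uv in(('jar',(302,134)),('red',(366,207)),('orange',(333,236))):print(n,atz('top',uv,90))
E
python3 fit.py
```

```text
[504.72 278.36  10.67   8.57] 490.4533498236777
[662.28 367.77   1.31   0.64] 850.2855953214524
[510.11 269.26   4.48  -6.98] 449.38210960846015
[662.28 367.77  -4.97  -5.64] 850.2855953331176
[588.85 470.86 229.  ] 1.0966857705857642
[379.42 407.25 229.84] 3.4346590843232687
[422.39 262.08 219.79] 4.640276061109873
[631.8  317.   228.33] 0.5645555538747088
leaf [643.22 244.   186.25] 1.1814439055807644
leaf [452.24 188.1  190.53] 0.3090350582546714
mug rim [ 468.48 -242.26   86.97] 1.2371225921389495
handle mid [ 490.34 -307.76   45.  ] [ 488.43 -302.88   65.  ]
mug base side? [[252.27 295.76]] [[324.2  196.16]]
beaker [461.1  -68.56 100.  ]
jar [ 655.07 -161.02   90.  ]
red [ 427.81 -352.74   90.  ]
orange [ 340.64 -249.59   90.  ]
```

```bash
sed -i 's/roof=.*/roof=[[80,-110,228],[80,110,228],[-80,110,228],[-80,-110,228]]/; s/leafpts(p\[3\])/leafpts(p[3],(-100,100))/; s/for y0 in(.*):/for y0 in(1.85,):/' fit.py
sed -i "s/print(r.x,r.cost)/print(r.x,r.cost,r.fun)/" fit.py; cat >> fit.py <<'E'
    p=r.x
    print('hinge',W(p,[[-80,0,85]]),'leafmid level',W(p,[[-145,0,85]]),'edge now',W(p,leafpts(p[3])),'axis out',[-np.cos(p[2]),-np.sin(p[2])])
E
python3 fit.py | grep -v '^\[[^]]*\] [0-9]'|head; python3 fit.py|head -8
```

```text
-1.28 -1.62  0.41  0.03  0.33 -0.41  0.28  0.19  0.69 -1.07 -0.31  0.06]
leaf [643.22 244.   186.25] 1.1814439055807644
leaf [452.24 188.1  190.53] 0.3090350582546714
mug rim [ 468.48 -242.26   86.97] 1.2371225921389495
handle mid [ 490.34 -307.76   45.  ] [ 488.43 -302.88   65.  ]
mug base side? [[252.27 295.76]] [[324.2  196.16]]
beaker [461.1  -68.56 100.  ]
jar [ 655.07 -161.02   90.  ]
red [ 427.81 -352.74   90.  ]
orange [ 340.64 -249.59   90.  ]Traceback (most recent call last):
  File "fit.py", line 18, in <module>
    r=least_squares(f,[600,400,y0,.7],loss='soft_l1');print(r.x,r.cost,r.fun)
    return func(*args, **kwargs)
    result = trf(vector_fun.fun, vector_fun.jac, x0, f0, J0, lb, ub, ftol, xtol,
                 gtol, max_nfev, x_scale, loss_function, tr_solver,
                 tr_options.copy(), verbose, callback=callback_wrapped)
    return trf_no_bounds(
        fun, jac, x0, f0, J0, ftol, xtol, gtol, max_nfev, x_scale,
        loss_function, tr_solver, tr_options, verbose, callback=callback)
    f_new = fun(x_new)
    self._update_fun()
    ~~~~~~~~~~~~~~~~^^
    self.f = self.fun_wrapped(xp_copy(self.x))
             ~~~~~~~~~~~~~~~~^^^^^^^^^^^^^^^^^
    return np.atleast_1d(self.fun(x))
                         ~~~~~~~~^^^
    return self.f(x, *self.args, **self.kwargs)
           ~~~~~~^^^^^^^^^^^^^^^^^^^^^^^^^^^^^^
  File "fit.py", line 15, in f
    return np.r_[(proj('top',R)-top).ravel(),(proj('side',R)-side).ravel(),(proj('top',L)-lt).ravel(),(proj('side',L)-ls).ravel()]
                  ~~~~^^^^^^^^^
  File "h.py", line 8, in proj
    c=env.calibration(n);T=np.linalg.inv(np.array(c['pose']));P=np.atleast_2d(P)
ValueError: time passes only in moves, steps and waits
```

```bash
python3 fit.py > o.txt; head -5 o.txt; tail -4 o.txt
```

```text
[505.12 364.13   1.85   0.62] 4.342277876700206 [ 0.04 -0.18 -1.17  0.13  1.09 -0.59 -0.08 -0.23 -0.16  0.28 -1.15  0.04
 -1.28 -1.62  0.41  0.03  0.33 -0.41  0.28  0.19  0.69 -1.07 -0.31  0.06]
[588.85 470.86 229.  ] 1.0966857705857642
[379.42 407.25 229.84] 3.4346590843232687
[422.39 262.08 219.79] 4.640276061109873
red [ 427.81 -352.74   90.  ]
orange [ 340.64 -249.59   90.  ]
hinge [[527.04 287.19  85.  ]] leafmid level [[544.84 224.68  85.  ]] edge now [[451.52 187.26 190.89]
 [643.87 242.05 190.89]] axis out [np.float64(0.2739585754304681), np.float64(-0.9617414927869695)]
```

Call:
carry_out([
  [0.35, 0.84, 0.36, 0.7],
  [0.35, 0.84, 0.36, 0.7],
  [0.35, 0.84, 0.36, 0.7],
  [0.35, 0.84, 0.36, 0.7],
  [0.35, 0.84, 0.36, 0.7],
], fingers=1)

```text
t: 1.3
eef_pos: [271.2, -385.8, 305.4]
tcp_rot: [3.141, -0.0, 0.667]
ft_force: [0.7, -0.2, 0.5]
opening: 0.637
grip_force: 0.0
```

Call:
carry_out([
  [0.35, 0.84, 0, 0.7],
  [0.35, 0.84, 0, 0.7],
  [0.35, 0.84, 0, 0.7],
  [0.35, 0.84, 0, 0.7],
  [0.35, 0.84, 0, 0.7],
])

```text
t: 1.8
eef_pos: [358.7, -175.8, 305.0]
tcp_rot: [3.141, 0.0, 1.033]
ft_force: [0.5, -0.5, 0.4]
opening: 0.218
grip_force: 0.0
```

Call:
carry_out([
  [0.35, 0.84, 0, 0.7],
  [0.35, 0.84, 0, 0.7],
  [0.35, 0.84, 0, 0.7],
  [0.35, 0.84, 0, 0.7],
  [0.35, 0.84, 0, 0.7],
])

```text
t: 2.3
eef_pos: [446.3, 34.5, 305.0]
tcp_rot: [3.141, -0.0, 1.401]
ft_force: [0.6, -0.1, 0.7]
opening: 0.002
grip_force: 0.0
```

Call:
carry_out([
  [0.37, 0.84, 0, 0.85],
  [0.37, 0.84, 0, 0.85],
  [0.37, 0.84, 0, 0.85],
  [0.37, 0.84, 0, 0.85],
  [0.37, 0.84, 0, 0.85],
])

```text
t: 2.8
eef_pos: [538.8, 244.5, 304.7]
tcp_rot: [3.141, 0.0, 1.846]
ft_force: [0.3, -0.5, 0.9]
opening: 0.006
grip_force: 0.0
```

Call:
carry_out([
  [0, 0, -0.7, 0],
  [0, 0, -0.7, 0],
  [0, 0, -0.5, 0],
  [0, 0, -0.4, 0],
  [0, 0, -0.2, 0],
])

```text
t: 3.3
eef_pos: [537.9, 242.4, 178.0]
tcp_rot: [-3.139, 0.0, 1.842]
ft_force: [0.2, -0.7, -1.1]
opening: 0.004
grip_force: 0.0
```

Call:
carry_out([
  [0, 0, -0.18, 0],
  [0, 0, -0.18, 0],
  [0.02, -0.071, -0.06, 0],
  [0.02, -0.071, -0.06, 0],
  [0.019, -0.066, -0.066, 0],
])

```text
t: 3.8
eef_pos: [541.7, 233.0, 153.1]
tcp_rot: [3.14, -0.002, 1.842]
ft_force: [-0.7, 7.1, 1.6]
opening: 0.001
grip_force: 2.8
```

Call:
carry_out([
  [0.019, -0.066, -0.066, 0],
  [0.017, -0.059, -0.073, 0],
  [0.017, -0.059, -0.073, 0],
  [0.015, -0.051, -0.078, 0],
  [0.015, -0.051, -0.078, 0],
])

```text
t: 4.3
eef_pos: [545.7, 218.5, 134.8]
tcp_rot: [3.14, -0.001, 1.842]
ft_force: [-2.0, 7.4, 1.9]
opening: 0.002
grip_force: 2.7
```

```bash
python3 - <<'E'
from h import *
s=cv2.cvtColor(snap('side'),cv2.COLOR_RGB2BGR);t=cv2.cvtColor(snap('top'),cv2.COLOR_RGB2BGR)
z=lambda im,x,y,w,h,k:cv2.resize(im[y:y+h,x:x+w],None,fx=k,fy=k,interpolation=cv2.INTER_CUBIC)
cv2.imwrite('pics/c2.png',np.hstack([z(s,205,50,115,120,3.4),z(t,70,120,115,120,3.4)]))
E
```

```text
(no output)
```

View pics/c2.png

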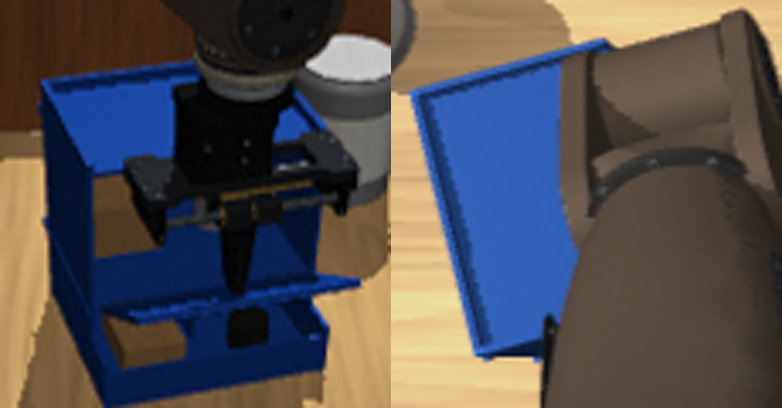

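The side view shows the finger behind the leaf on its inner face. The leaf's free edge runs from about (242,144) to (311,132). Next I'll read the angle from that.

```bash
python3 - <<'E'
from fit import *
p=[505.12,364.13,1.85,0]; p[2]=np.arctan2(.9617,-.274)
for th in(.9,1,1.1,1.2,1.3,1.4,1.571,1.7):print(th,proj('side',W(p,leafpts(th))).ravel(),proj('side',W(p,[[-80-130*np.sin(th)+8*np.cos(th)*-1,y,85+130*np.cos(th)-8*np.sin(th)] for y in(100,-100)])).ravel())
E
```

```text
0.9 [244.39 136.76 310.63 125.39] [244.91 139.63 311.08 128.15]
1 [245.18 141.43 311.27 129.89] [245.63 144.3  311.62 132.66]
1.1 [245.86 146.07 311.74 134.38] [246.23 148.9  311.96 137.12]
1.2 [246.4  150.62 312.01 138.79] [246.69 153.37 312.12 141.46]
1.3 [246.81 155.02 312.09 143.06] [247.02 157.65 312.08 145.63]
1.4 [247.08 159.2  311.99 147.15] [247.2  161.7  311.86 149.59]
1.571 [247.22 165.75 311.38 153.57] [247.19 167.93 311.07 155.72]
1.7 [247.06 170.06 310.59 157.84] [246.93 171.97 310.15 159.73]
```

Call:
carry_out([
  [0.013, -0.044, -0.083, 0],
  [0.013, -0.044, -0.083, 0],
  [0.01, -0.036, -0.087, 0],
  [0.01, -0.036, -0.087, 0],
  [0.008, -0.027, -0.091, 0],
])

```text
t: 4.9
eef_pos: [548.5, 208.9, 113.1]
tcp_rot: [3.14, -0.001, 1.842]
ft_force: [-3.0, 4.6, 4.1]
opening: 0.007
grip_force: 2.7
```

Call:
carry_out([
  [0.008, -0.027, -0.091, 0],
  [0.005, -0.018, -0.094, 0],
  [0.005, -0.018, -0.094, 0],
  [0, 0, 0, 0],
  [0, 0, 0, 0],
])

```text
t: 5.4
eef_pos: [549.4, 205.1, 98.9]
tcp_rot: [3.141, 0.0, 1.843]
ft_force: [0.0, 0.4, 0.8]
opening: 0.007
grip_force: 0.2
```

Call:
carry_out([
  [0, 0, -0.06, 0],
  [0, 0, -0.06, 0],
  [0, 0, -0.06, 0],
  [0, 0, -0.05, 0],
  [0, 0, -0.04, 0],
])

```text
t: 5.9
eef_pos: [549.6, 204.6, 85.3]
tcp_rot: [3.141, 0.001, 1.843]
ft_force: [-0.3, -4.4, 5.3]
opening: 0.004
grip_force: 3.0
```

Call:
carry_out([
  [0, 0, 0, 0],
  [0, 0, 0, 0],
  [0, 0, 0, 0],
  [0, 0, 0, 0],
  [0, 0, 0, 0],
])

```text
t: 6.4
eef_pos: [549.3, 205.3, 85.1]
tcp_rot: [3.141, 0.0, 1.843]
ft_force: [1.2, -2.4, 3.0]
opening: 0.005
grip_force: 1.5
```

Call:
carry_out([
  [0, 0, 0.3, 0],
  [0, 0, 0.7, 0],
  [0, 0, 0.9, 0],
  [0, 0, 0.9, 0],
  [0, 0, 0.2, 0],
])

```text
t: 6.9
eef_pos: [550.1, 205.9, 239.6]
tcp_rot: [3.135, -0.0, 1.843]
ft_force: [1.0, -0.1, -0.6]
opening: 0.006
grip_force: 0.0
```

Call:
carry_out([
  [-0.16, -0.9, 0, 0.1],
  [-0.16, -0.9, 0, 0.1],
  [-0.16, -0.9, 0, 0.1],
  [-0.16, -0.9, 0, 0.1],
  [-0.16, -0.9, 0, 0.1],
], fingers=-1)

```text
t: 7.4
eef_pos: [508.1, -21.0, 234.3]
tcp_rot: [-3.141, -0.001, 1.896]
ft_force: [1.1, 0.8, -0.4]
opening: 0.373
grip_force: 0.0
```

Call:
carry_out([
  [-0.16, -0.9, 0, 0],
  [-0.16, -0.9, 0, 0],
  [-0.16, -0.9, 0, 0],
  [-0.16, -0.9, 0, 0],
  [-0.16, -0.85, 0, 0],
])

```text
t: 7.9
eef_pos: [468.2, -243.7, 234.2]
tcp_rot: [-3.141, -0.001, 1.895]
ft_force: [1.9, 0.5, -0.6]
opening: 0.791
grip_force: 0.0
```

```bash
python3 - <<'E'
from h import *
s=cv2.cvtColor(snap('side','s3.png'),cv2.COLOR_RGB2BGR);t=cv2.cvtColor(snap('top','t3.png'),cv2.COLOR_RGB2BGR)
z=lambda im,x,y,w,h,k:cv2.resize(im[y:y+h,x:x+w],None,fx=k,fy=k,interpolation=cv2.INTER_CUBIC)
a=np.vstack([np.hstack([z(s,215,100,100,72,4),z(t,120,125,100,72,4)]),np.hstack([z(s,160,195,200,150,2),z(t,220,120,200,150,2)])])
cv2.imwrite('pics/c3.png',a)
E
```

```text
(no output)
```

View pics/c3.png

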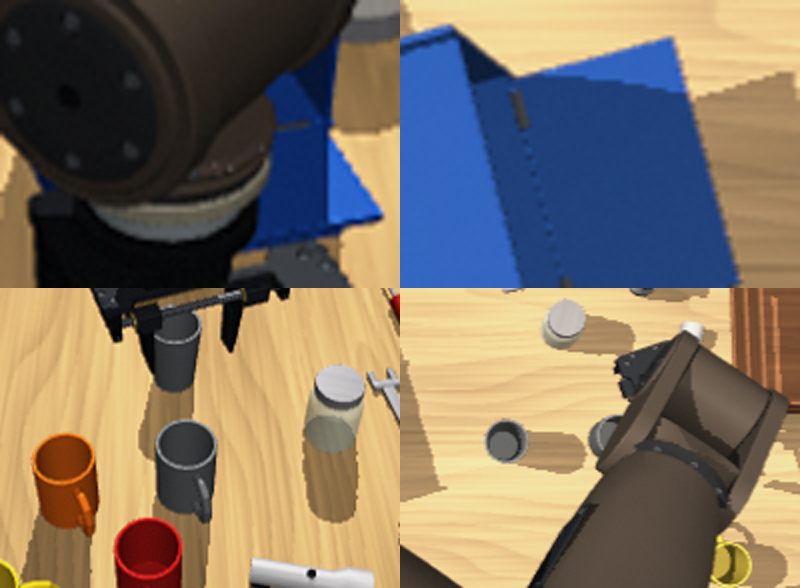

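The leaf's free corner in the side view is at (310.5,154), which is where a level leaf should be. The grey mug is upright with the open gripper above it. I'll descend and grasp.

Call:
carry_out([
  [0, 0, -0.5, 0],
  [0, 0, -0.6, 0],
  [0, 0, -0.6, 0],
  [0, 0, -0.3, 0],
  [0, 0.02, 0, 0],
])

```text
t: 8.5
eef_pos: [468.2, -239.9, 132.6]
tcp_rot: [-3.139, -0.004, 1.895]
ft_force: [-0.1, -0.9, 0.4]
opening: 0.998
grip_force: 0.0
```

Call:
carry_out([
  [0, 0, -0.5, 0],
  [0, 0, -0.6, 0],
  [0, 0, -0.5, 0],
  [0, 0, -0.3, 0],
  [0, 0, -0.06, 0],
])

```text
t: 9.0
eef_pos: [468.9, -240.5, 36.1]
tcp_rot: [-3.141, -0.002, 1.895]
ft_force: [0.3, -0.2, 0.2]
opening: 1.002
grip_force: 0.0
```

Call:
carry_out([
  [0, 0, 0, 0],
  [0, 0, 0, 0],
  [0, 0, 0, 0],
  [0, 0, 0, 0],
  [0, 0, 0, 0],
], fingers=1)

```text
t: 9.5
eef_pos: [469.3, -241.3, 37.6]
tcp_rot: [3.141, 0.001, 1.895]
ft_force: [-0.1, 1.5, 5.7]
opening: 0.696
grip_force: 30.0
```

Call:
carry_out([
  [0, 0, 0, 0],
  [0, 0, 0, 0],
  [0, 0, 0, 0],
  [0, 0, 0, 0],
  [0, 0, 0, 0],
])

```text
t: 10.0
eef_pos: [469.3, -241.3, 37.6]
tcp_rot: [3.141, 0.001, 1.895]
ft_force: [-0.5, 1.1, 5.9]
opening: 0.696
grip_force: 30.0
```

Call:
carry_out([
  [0, 0, 0.2, 0],
  [0, 0, 0.6, 0],
  [0, 0, 0.9, 0],
  [0, 0, 0.9, 0],
  [0, 0, 0.8, 0],
])

```text
t: 10.5
eef_pos: [468.8, -241.0, 209.6]
tcp_rot: [3.141, 0.0, 1.895]
ft_force: [0.9, 0.6, -2.2]
opening: 0.695
grip_force: 30.0
```

Call:
carry_out([
  [0.06, 0.3, 0, 0],
  [0.1, 0.6, 0, -0.1],
  [0.12, 0.75, 0, -0.1],
  [0.13, 0.8, 0, -0.1],
  [0.13, 0.8, 0, -0.1],
])

```text
t: 11.0
eef_pos: [495.5, -76.8, 206.4]
tcp_rot: [-3.141, -0.001, 1.852]
ft_force: [1.3, -0.2, -2.2]
opening: 0.698
grip_force: 30.0
```

Call:
carry_out([
  [0.13, 0.8, 0, 0],
  [0.13, 0.8, 0, 0],
  [0.13, 0.8, 0, 0],
  [0.13, 0.8, 0, 0],
  [0.13, 0.8, 0, 0],
])

```text
t: 11.5
eef_pos: [527.8, 123.3, 206.3]
tcp_rot: [-3.14, -0.0, 1.853]
ft_force: [0.3, -0.5, -2.0]
opening: 0.696
grip_force: 30.0
```

Call:
carry_out([
  [0.12, 0.6, 0, 0],
  [0.1, 0.55, 0, 0],
  [0.08, 0.4, 0, 0],
  [0.05, 0.25, 0, 0],
  [0.02, 0.13, 0, 0],
])

```text
t: 12.0
eef_pos: [546.6, 218.7, 206.3]
tcp_rot: [-3.14, -0.0, 1.854]
ft_force: [0.6, -1.1, -2.6]
opening: 0.699
grip_force: 30.0
```

Call:
carry_out([
  [0, 0, -0.3, 0],
  [0, 0, -0.4, 0],
  [0, 0, -0.4, 0],
  [0, 0, -0.2, 0],
  [0, 0, 0, 0],
])

```text
t: 12.5
eef_pos: [546.5, 217.2, 140.8]
tcp_rot: [-3.139, -0.0, 1.852]
ft_force: [0.6, -0.1, -3.9]
opening: 0.699
grip_force: 30.0
```

```bash
python3 - <<'E'
from h import *
s=cv2.cvtColor(snap('side','s4.png'),cv2.COLOR_RGB2BGR);t=cv2.cvtColor(snap('top','t4.png'),cv2.COLOR_RGB2BGR)
z=lambda im,x,y,w,h,k:cv2.resize(im[y:y+h,x:x+w],None,fx=k,fy=k,interpolation=cv2.INTER_CUBIC)
cv2.imwrite('pics/c4.png',np.hstack([z(s,215,60,110,120,3.6),z(t,120,110,110,120,3.6)]))
E
```

```text
(no output)
```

View pics/c4.png

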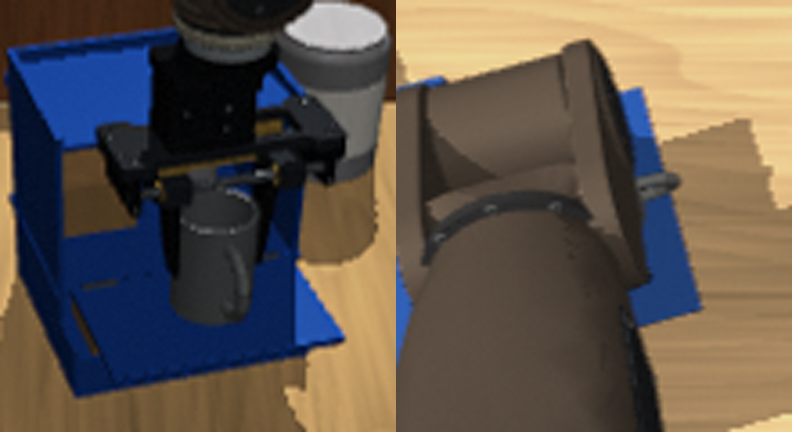

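The mug hangs upright above the level leaf, with its handle pointing out. I'll lower it in small steps.

Call:
carry_out([
  [0, 0.02, -0.08, 0],
  [0, 0, -0.08, 0],
  [0, 0, -0.06, 0],
  [0, 0, -0.03, 0],
  [0, 0, 0, 0],
])

```text
t: 13.1
eef_pos: [547.0, 218.8, 129.3]
tcp_rot: [-3.141, 0.0, 1.853]
ft_force: [-0.4, -1.0, -2.3]
opening: 0.697
grip_force: 30.0
```

Call:
carry_out([
  [0, 0, -0.02, 0],
  [0, 0, -0.02, 0],
  [0, 0, -0.02, 0],
  [0, 0, 0, 0],
  [0, 0, 0, 0],
])

```text
t: 13.6
eef_pos: [547.1, 218.8, 126.5]
tcp_rot: [3.142, 0.0, 1.853]
ft_force: [0.3, 0.3, -1.8]
opening: 0.697
grip_force: 30.0
```

Call:
carry_out([
  [0, 0, -0.02, 0],
  [0, 0, -0.02, 0],
  [0, 0, 0, 0],
  [0, 0, 0, 0],
  [0, 0, 0, 0],
])

```text
t: 14.1
eef_pos: [547.1, 218.8, 124.5]
tcp_rot: [3.141, 0.0, 1.853]
ft_force: [-0.4, 0.3, -3.7]
opening: 0.698
grip_force: 30.0
```

Call:
carry_out([
  [0, 0, -0.01, 0],
  [0, 0, -0.01, 0],
  [0, 0, 0, 0],
  [0, 0, 0, 0],
  [0, 0, 0, 0],
])

```text
t: 14.6
eef_pos: [547.1, 218.8, 123.5]
tcp_rot: [3.141, 0.0, 1.853]
ft_force: [-0.2, 0.1, -2.0]
opening: 0.699
grip_force: 30.0
```

Call:
carry_out([
  [0, 0, -0.01, 0],
  [0, 0, -0.01, 0],
  [0, 0, 0, 0],
  [0, 0, 0, 0],
  [0, 0, 0, 0],
])

```text
t: 15.1
eef_pos: [547.1, 218.8, 122.5]
tcp_rot: [3.141, 0.0, 1.853]
ft_force: [-0.4, -0.3, -1.4]
opening: 0.692
grip_force: 30.0
```

Call:
carry_out([
  [0, 0, -0.01, 0],
  [0, 0, 0, 0],
  [0, 0, 0, 0],
  [0, 0, 0, 0],
  [0, 0, 0, 0],
])

```text
t: 15.6
eef_pos: [547.1, 218.8, 122.4]
tcp_rot: [3.141, 0.0, 1.853]
ft_force: [-1.8, -1.4, 5.8]
opening: 0.693
grip_force: 30.0
```

Call:
carry_out([
  [0, 0, -0.01, 0],
  [0, 0, 0, 0],
  [0, 0, 0, 0],
  [0, 0, 0, 0],
  [0, 0, 0, 0],
])

```text
t: 16.1
eef_pos: [547.2, 218.8, 122.1]
tcp_rot: [3.141, 0.0, 1.853]
ft_force: [-2.3, -0.9, 7.7]
opening: 0.692
grip_force: 30.0
```

Call:
carry_out([
  [0, 0, 0.01, 0],
  [0, 0, 0.01, 0],
  [0, 0, 0, 0],
  [0, 0, 0, 0],
  [0, 0, 0, 0],
])

```text
t: 16.6
eef_pos: [547.1, 218.8, 122.3]
tcp_rot: [-3.141, 0.0, 1.853]
ft_force: [-0.2, -0.2, -2.3]
opening: 0.694
grip_force: 30.0
```

Call:
carry_out([
  [0, 0, 0, 0],
  [0, 0, 0, 0],
  [0, 0, 0, 0],
  [0, 0, 0, 0],
  [0, 0, 0, 0],
], fingers=-1)

```text
t: 17.1
eef_pos: [547.2, 218.8, 122.5]
tcp_rot: [3.141, 0.0, 1.853]
ft_force: [0.2, -0.6, 0.9]
opening: 0.989
grip_force: 0.0
```

Call:
carry_out([
  [0, 0, 0, 0],
  [0, 0, 0, 0],
  [0, 0, 0, 0],
  [0, 0, 0, 0],
  [0, 0, 0, 0],
])

```text
t: 17.6
eef_pos: [547.1, 218.8, 122.5]
tcp_rot: [3.141, 0.0, 1.853]
ft_force: [0.4, 0.6, -0.0]
opening: 1.001
grip_force: 0.0
```

Released. I'll go straight up, move away, and look.

Call:
carry_out([
  [0, 0, 0.2, 0],
  [0, 0, 0.5, 0],
  [0, 0, 0.8, 0],
  [0, 0, 0.8, 0],
  [0, 0, 0.7, 0],
])

```text
t: 18.1
eef_pos: [547.0, 218.8, 275.4]
tcp_rot: [3.14, 0.0, 1.853]
ft_force: [0.3, -0.1, 0.1]
opening: 0.997
grip_force: 0.0
```

Call:
carry_out([
  [0, -0.6, 0.2, 0],
  [-0.1, -0.9, 0, 0],
  [-0.1, -0.9, 0, 0],
  [-0.1, -0.9, 0, 0],
  [-0.1, -0.9, 0, 0],
])

```text
t: 18.6
eef_pos: [526.5, 7.2, 283.4]
tcp_rot: [3.141, 0.0, 1.853]
ft_force: [0.6, -0.3, -0.2]
opening: 0.998
grip_force: 0.0
```

Call:
carry_out([
  [-0.2, -0.9, 0, 0],
  [-0.2, -0.9, 0, 0],
  [-0.2, -0.9, 0, 0],
  [-0.2, -0.9, 0, 0],
  [-0.2, -0.9, 0, 0],
])

```text
t: 19.1
eef_pos: [476.3, -217.9, 283.4]
tcp_rot: [3.141, 0.001, 1.853]
ft_force: [0.4, 1.1, -0.0]
opening: 0.996
grip_force: 0.0
```

Call:
carry_out([
  [-0.4, -0.85, 0, -0.5],
  [-0.4, -0.85, 0, -0.5],
  [-0.4, -0.85, 0, -0.5],
  [-0.4, -0.85, 0, -0.5],
  [-0.4, -0.85, 0, -0.5],
])

```text
t: 19.6
eef_pos: [375.9, -430.3, 283.4]
tcp_rot: [3.141, 0.001, 1.589]
ft_force: [0.3, 0.8, 1.6]
opening: 0.998
grip_force: 0.0
```

```bash
python3 - <<'E'
from fit import *
s=cv2.cvtColor(snap('side','s5.png'),cv2.COLOR_RGB2BGR);t=cv2.cvtColor(snap('top','t5.png'),cv2.COLOR_RGB2BGR)
z=lambda im,x,y,w,h,k:cv2.resize(im[y:y+h,x:x+w],None,fx=k,fy=k,interpolation=cv2.INTER_CUBIC)
a=np.hstack([z(s,215,60,110,120,3.6),z(t,120,110,110,100,3.6)[:360]if 0 else z(t,120,110,110,120,3.6)])
cv2.imwrite('pics/c5.png',a)
p=[505.12,364.13,np.arctan2(.9617,-.274),0]
for th in(1.47,1.571,1.67):print(th,proj('side',W(p,leafpts(th))).ravel(),proj('top',W(p,leafpts(th))).ravel())
E
```

```text
1.47 [247.18 161.99 311.8  149.87] [205.47 195.11 187.87 132.61]
1.571 [247.22 165.75 311.38 153.57] [206.17 195.39 188.74 133.54]
1.67 [247.11 169.11 310.8  156.89] [206.44 195.78 189.18 134.56]
```

View pics/c5.png

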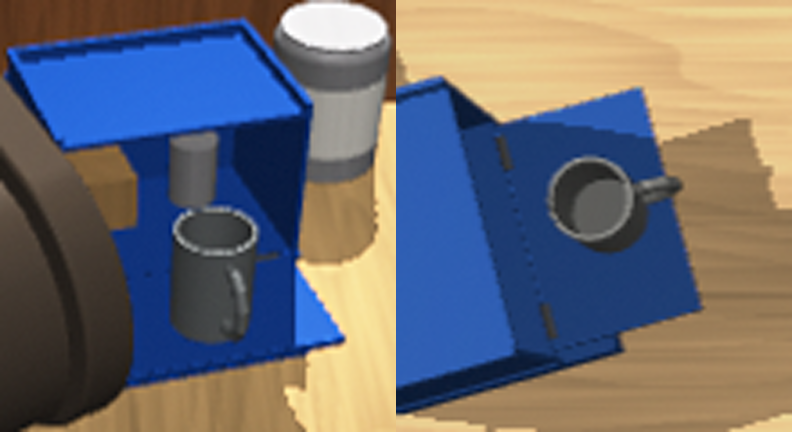

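View pics/s5.png

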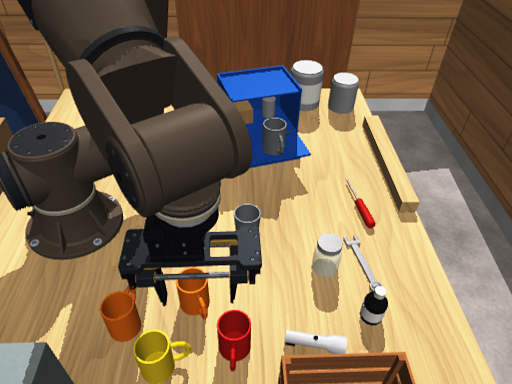

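The mug stands upright with its whole foot on the leaf, and its handle points outward. The leaf corner at (310.8,154.2) in the side view matches level to within about 0.02 rad, and the bystanders haven't moved.

```bash
python3 -c "
from cell import env
print(env.job_done())"
```

```text
the job is handed in; nothing more can be done
None
```

I folded the leaf level (within about 0.02 rad), stood the grey mug upright with its whole foot on it, left the other things where they were, and handed the job in at about 20 s; no verdict was shown.

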